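Find the full medicine-returns pail by its weight and hang it up for collection

ROBOT

A 7-joint arm with a two-finger parallel gripper is mounted at the origin on a cart in front of the work surface, level with it; the furniture and walls round the work are solid. World frame = base frame: x ahead of the robot, y to its left, z up, the work surface at z = 0. Lengths are in m, angles in rad, forces in N, time in s.
With the tool pointing down it reaches from about 0.4 to 0.85 m from the base axis. Payload 10.4 kg.
Tool frame: the origin (TCP) lies on the centre line of the jaws, within the pads' length; the fingertips stand 22 mm ahead of it and the grasp point (between the pads) lies 3 mm ahead of it; z points along the fingers, y is the line along which they close (so a half turn about z gives the same grasp; the last joint's range is limited). The gripper opens to 87 mm and grips with 3 to 60 N. Pads are 19 mm wide; open, the fingers measure 117 mm over their backs; the gripper's body (75 mm by 190 mm) begins 51 mm behind the grasp point.
Start: joints at [1.306, 0.332, -0.065, 1.46, 0.022, 1.35, -0.088], TCP at [0.15, -0.607, 0.245] pointing down, gripper open.
Joint ranges: [-2.6, 2.6], [-0.5, 2.12], [-1.47, 1.34], [0.16, 2.42], [-1.27, 4.41], [0.06, 2.06], [-2.6, 2.6]. Speed limits (rad/s): [2.22, 2.22, 2.79, 2.79, 3.14, 3.14, 3.14].

INTERFACE

Orientations are given as a unit quaternion [x, y, z, w].
In Python, from bench import r gives the robot as it stands.
- The arm moves only by the tool jog_arm, called after "Call:" as name([rows], argument=value, ...), one row to a line, values as JSON. Schema: {"type":"object","properties":{"ticks":{"type":"array","items":{"type":"array","prefixItems":[{"type":"array","items":{"type":"number"},"minItems":3,"maxItems":3},{"type":"number"},{"type":"number"}],"minItems":3,"maxItems":3},"minItems":1,"maxItems":12},"squeeze":{"type":"number"},"only":{"type":"string"},"quiet":{"type":"boolean"},"lines":{"type":"string"}},"required":["ticks"],"additionalProperties":false}. ticks is a list of rows, 1 to 12 of them, each written [[dx, dy, dz], turn, opening]: dx, dy, dz in m, then a turn about the tool's z in rad, then the finger opening in m; each row is the pose to reach, as a shift and turn from the pose commanded when the call began, along the tool's axes at that moment; what a row does not reach only later rows make up. A row lasts 1/10 s, in which the tool goes at most 0.05 m and 0.15 rad, less where a joint would pass 70% of its speed; a pose out of reach is approached as far as the arm can. The fingers move at their own pace and stop on an object; squeeze is the grip in N (left out, the last holds). Time passes only in rows, so rows that do not move let the fingers close. The tool returns the time, the measured TCP pose, the force, the opening and the grip force at its end. only (a regular expression) keeps the lines of the reply that match it, lines (a string "A,B") keeps lines A to B, and quiet returns only ok. Input that does not fit is refused with a message, and nothing moves.
- r.read_state(): the state, without advancing time (a new reading comes with each control period).
- r.camera(name): name is "scene" or "top" or "wrist"; returns a dict with "img" (480x640x3 uint8, red, green, blue), "fx", "fy", "cx", "cy" (pixels), "pose" (4x4, takes a point from camera to world coordinates). Camera axes: x right, y down, z forward; pixel columns grow to the right and rows downward; lengths in m; the calibration is good to about 2 mm. A picture is of the moment at which its call begins. There is no depth.
- r.close_job(): hands the job in; it is judged then, once.
The state is a dict: "time": time; "joint_positions": joint angles; "joint_vel": joint speeds; "joint_torque": joint torques, N m; "ee_pos": TCP position; "eef_rot": TCP orientation; "ft_force": force on the tool from outside, world axes, zero at the start; "torque": the same for the moment, N m; "width": finger opening in m; "grip_force": force on a finger pad.
Only numpy, scipy, OpenCV 4.12 (cv2) and the standard library are available. Lean on these libraries where they do the work, as an engineer would, in place of code of your own. Each camera call takes 0.05 s, during which the arm holds its last target. There are 200 camera calls.

TASK

One of the three closed medicine-returns pails is full and the other two are barely begun, but the lids stay shut: raise their bails and lift them by these to feel which is the heavy one. Hang the full pail by its bail on the hook of the collection stand so that it hangs free and still, and leave the other two standing where they stood, without shifting the other things on the worktop.

Things in the scene. Friction and masses are not known exactly. Their poses are not given: they have to be found in the camera images.
- pail_1: one of three white pails that look alike, with a fixed yellow lid; any of the three can be the full one (0.53 to 0.66 kg in all; the others 0.19 to 0.25 kg). Origin: centre of its underside. 72 mm across at the foot, 80 mm at the top; lid 86 mm across, top at z = 0.092; the bail is hinged at ears at x = 0, y = -0.047 and +0.047, z = 0.076
- pail_1_bail (a joint): swing of pail_1's wire bail about the pail's y axis: 0 lies level toward the pail's own -x side on its stop, as at the start, 1.57 upright, 3.14 level toward +x. Loose hinge (0.006 N m): left within about 0.3 rad of upright it stays up, else it drops to a side
- pail_1_grip (a point): middle of the white grip tube of pail_1's bail: tube 12 mm thick, 70 mm long, parallel to the pail's y axis, its axis 84 mm from the bail's hinge line; the tube turns on the wire (0.015 N m). The rest of the bail is 4 mm wire, 98 mm wide over all
- pail_2: white pail with a fixed yellow lid, just like pail_1; any of the three can be the full one (0.53 to 0.66 kg in all; the others 0.19 to 0.25 kg). Origin: centre of its underside. 72 mm across at the foot, 80 mm at the top; lid 86 mm across, top at z = 0.092; the bail is hinged at ears at x = 0, y = -0.047 and +0.047, z = 0.076
- pail_2_bail (a joint): swing of pail_2's wire bail about the pail's y axis: 0 lies level toward the pail's own -x side on its stop, as at the start, 1.57 upright, 3.14 level toward +x. Loose hinge (0.006 N m): left within about 0.3 rad of upright it stays up, else it drops to a side
- pail_2_grip (a point): middle of the white grip tube of pail_2's bail: tube 12 mm thick, 70 mm long, parallel to the pail's y axis, its axis 84 mm from the bail's hinge line; the tube turns on the wire (0.015 N m). The rest of the bail is 4 mm wire, 98 mm wide over all
- pail_3: white pail with a fixed yellow lid, just like pail_1; any of the three can be the full one (0.53 to 0.66 kg in all; the others 0.19 to 0.25 kg). Origin: centre of its underside. 72 mm across at the foot, 80 mm at the top; lid 86 mm across, top at z = 0.092; the bail is hinged at ears at x = 0, y = -0.047 and +0.047, z = 0.076
- pail_3_bail (a joint): swing of pail_3's wire bail about the pail's y axis: 0 lies level toward the pail's own -x side on its stop, as at the start, 1.57 upright, 3.14 level toward +x. Loose hinge (0.006 N m): left within about 0.3 rad of upright it stays up, else it drops to a side
- pail_3_grip (a point): middle of the white grip tube of pail_3's bail: tube 12 mm thick, 70 mm long, parallel to the pail's y axis, its axis 84 mm from the bail's hinge line; the tube turns on the wire (0.015 N m). The rest of the bail is 4 mm wire, 98 mm wide over all
- stand: fixed steel stand; origin on the worktop under its 14 mm post. Foot plate 6 mm thick, 100 mm wide, from x = -0.143 to +0.032. One upturned J-hook bent from flat bar (14 mm wide in y, 4 mm thick) points along its -x at y = 0: arm top at z = 0.221, V-shaped trough below x = -0.092, yellow-capped lip at x = -0.112 reaching up to z = 0.238; nothing is above it
- hook_seat (a point): where the middle axis of a bail's grip tube lies when it hangs at the bottom of the hook's trough (a drop of 0.023 from the lip's top): x = -0.092, y = 0, z = 0.211 in the stand's frame
- drawer_cabinet: fixed grey cabinet of small drawers at the back, 0.201 tall, from y = -0.136 to +0.136 and x = -0.063 (front) to +0.076 of its origin (under its middle); drawer handles stand out about 20 mm in front and one drawer stands open 34 mm more
- lockbox: fixed grey steel lockbox at the back right, 0.17 tall, 240 mm wide in y, its front about 70 mm before its origin; origin under its middle
- jar_blue_cap: tablet jar with a blue cap, 47 mm across, 76 mm tall, standing at the back; origin under its centre
- stamp: wooden rubber stamp with a knob handle, 25 x 52 x 69 mm, standing; origin under its centre
- pad: dark stamp pad, 84 x 114 x 16 mm; origin under its centre
- calc: grey desk calculator, 118 x 72 x 18 mm, lying; origin under its centre
- carton_flat: white and green folding carton, 56 x 96 x 28 mm, lying; origin under its centre

How it is judged:
By the outcome, as a careful person would: the job done as asked, in the order asked, and still so for the second after the job is handed in, with the robot touching nothing.
It also fails if it takes over 72 s, if anything falls off the work surface, if the arm or the gripper's body presses on something with over 40 N, if the wrist force passes 120 N, or if a joint passes its speed limit or range.

## Working session

There is one attempt and no reset: what is moved stays moved. The work goes in short steps, Python scripts to look and compute and a tool call to move; the robot and the scene stay as the last step left them, time stands still between calls to the robot, and variables do not carry over. Pictures are saved under pics/ and viewed, at most 10 in all, crops included, and the job is handed in when it is done.

```bash
ls; mkdir -p pics; python3 - <<'E'
from bench import r
import cv2,json
s=r.read_state();print({k:s[k] for k in('time','ee_pos','eef_rot','ft_force','width')})
for n in('top','scene'):
    c=r.camera(n);cv2.imwrite(f'pics/{n}0.png',c['img'][:,:,::-1]);print(n,c['fx'],c['cx'],c['cy'],c['pose'].tolist() if hasattr(c['pose'],'tolist') else c['pose'])
E
```

```text
bench.py
pics
{'time': 0.0, 'ee_pos': array([ 0.14954814, -0.60647622,  0.24372947]), 'eef_rot': array([ 9.92699671e-01,  1.20610302e-01, -1.23922448e-04, -7.09076602e-04]), 'ft_force': array([-0.54623912,  0.14301644,  0.25530784]), 'width': 0.08701552604096804}
top 594.2905580770041 324.96782306781427 241.5455784482957 [[0.024339526575602018, -0.9876035430065588, 0.15507040106663794, 0.2808327768277597], [-0.9996368425792111, -0.025837911052936462, -0.007654104172663006, -0.06452265133057879], [0.011565915629166264, -0.15482778882782294, -0.9878737699738497, 1.722850011205404], [0.0, 0.0, 0.0, 1.0]]
scene 498.38502735394405 317.4562607249172 235.169009309496 [[-0.47634003898846927, -0.4238104162668642, 0.7703797104805985, -0.5211286358418331], [-0.8792129753146937, 0.2204153774939248, -0.4223761420848657, 0.5198382370437109], [0.009203873898937422, -0.8785225053622234, -0.47761228656446286, 0.7859547103598226], [0.0, 0.0, 0.0, 1.0]]
```

View pics/top0.png

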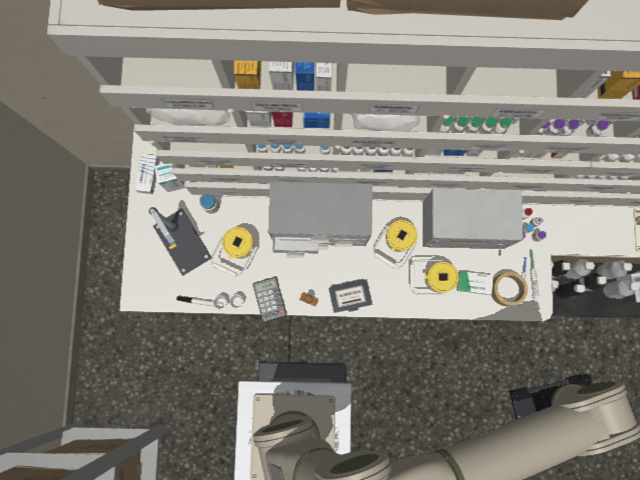

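View pics/scene0.png

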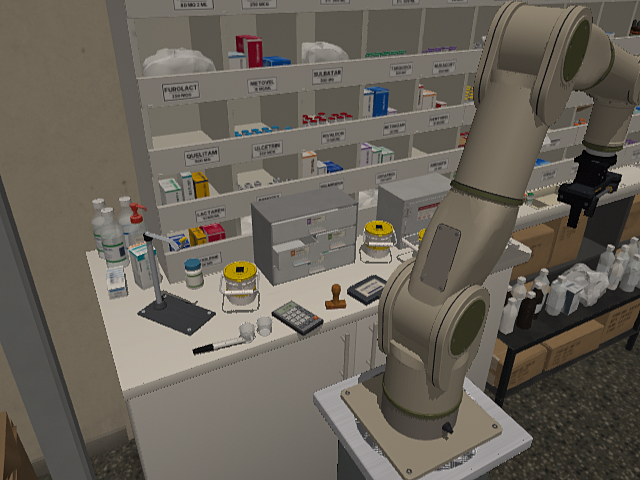

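The top view shows pails with yellow lids at about px (238,241), (401,235) and (442,277), their bails towards the robot. The stand is at left: foot plate about (180,240), post and hook running from (155,212) to (170,243). Next I'll measure lids and grips, and zoom in.

```bash
cat > h.py <<'E'
import numpy as np,cv2
from bench import r
from scipy.spatial.transform import Rotation as R
def ray(c,u,v):
    d=np.array([(u-c['cx'])/c['fx'],(v-c['cy'])/c['fy'],1.]);P=np.array(c['pose']);return P[:3,3],P[:3,:3]@d
def onz(c,u,v,z):
    o,d=ray(c,u,v);return (o+d*(z-o[2])/d[2])
def proj(c,p):
    P=np.array(c['pose']);q=P[:3,:3].T@(np.array(p)-P[:3,3]);return np.array([c['fx']*q[0]/q[2]+c['cx'],c['fy']*q[1]/q[2]+c['cy']])
def two(c1,p1,c2,p2):
    o1,d1=ray(c1,*p1);o2,d2=ray(c2,*p2);A=np.c_[d1,-d2];t=np.linalg.lstsq(A,o2-o1,rcond=None)[0]
    a=o1+d1*t[0];b=o2+d2*t[1];return (a+b)/2,np.linalg.norm(a-b)
def yellow(c):
    h=cv2.cvtColor(c['img'],cv2.COLOR_RGB2HSV);m=cv2.inRange(h,(20,140,120),(35,255,255))
    return m
E
python3 - <<'E'
from h import *
c=r.camera('top')
m=yellow(c);cs,_=cv2.findContours(m,cv2.RETR_EXTERNAL,cv2.CHAIN_APPROX_NONE)
for k in cs:
    if cv2.contourArea(k)>3:
        e=cv2.minEnclosingCircle(k);(x,y),w,a=cv2.minAreaRect(k);print(cv2.contourArea(k),np.round((x,y),1),np.round(e[1],1),onz(c,x,y,.09).round(4))
im=c['img'][:,:,::-1]
f=lambda x0,x1,y0,y1:cv2.resize(im[y0:y1,x0:x1],None,fx=5,fy=5,interpolation=cv2.INTER_CUBIC)
t=np.hstack([f(145,225,195,275),f(205,265,215,295)[:400]]);b=np.hstack([f(365,425,205,285)[:400],f(400,480,205,285+0)[:400]])
A=np.vstack([np.hstack([f(145,265,200,280)]),]);cv2.imwrite('pics/a.png',A)
B=cv2.resize(im[210:300,365:495],None,fx=5,fy=5,interpolation=cv2.INTER_CUBIC);cv2.imwrite('pics/b.png',B)
E
```

```text
677.5 [442.3 276.8] 16.3 [ 0.4472 -0.4034  0.09  ]
10.0 [172.5 246.3] 3.4 [0.5128 0.3447 0.09  ]
654.5 [237.2 241.9] 16.1 [0.5298 0.1664 0.09  ]
648.0 [401.5 234.5] 16.0 [ 0.5626 -0.2902  0.09  ]
180.0 [619.2  89.3] 21.5 [ 1.0088 -0.9238  0.09  ]
129.0 [246.5  81.5] 12.5 [1.0007 0.1617 0.09  ]
87.0 [630.5  74. ] 8.7 [ 1.057  -0.9595  0.09  ]
258.0 [245.5  67.5] 12.7 [1.0437 0.1665 0.09  ]
```

View pics/a.png

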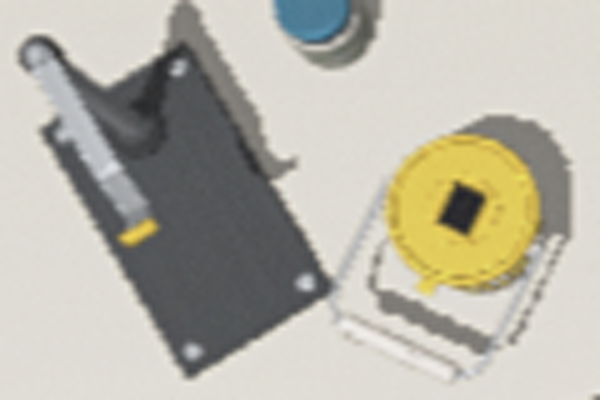

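View pics/b.png

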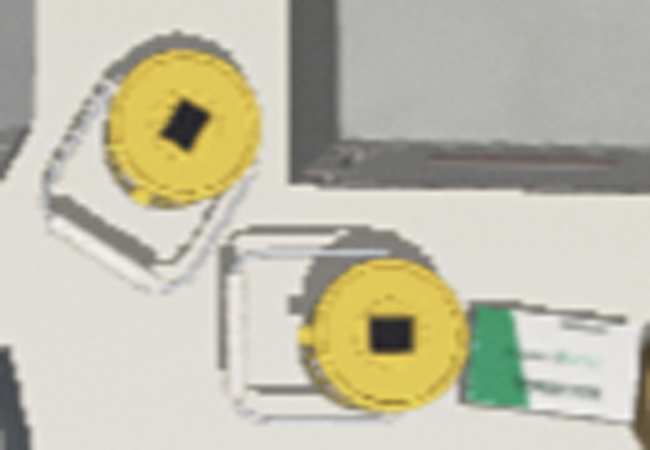

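Crop a: pail A's grip tube runs about px (213,265)–(236,276). The hook's yellow lip cap is at (172.6,246.2), the post top at (152.6,210.4), and the jar is clear of it. Crop b: pail B's tube runs (375,254)–(396,268), pail C's (412.4,260)–(412.4,289), with the carton right next to pail C's lid.

```bash
python3 - <<'E'
from h import *
c=r.camera('top')
q=lambda o,p:((p[0]+.5)/5-.5+o[0],(p[1]+.5)/5-.5+o[1])
a=(145,200);b=(365,210)
P={'A':[q(a,(462,209)),q(a,(340,325)),q(a,(455,378))],'B':[q(b,(185,124)),q(b,(50,220)),q(b,(155,288))],'C':[q(b,(391,334)),q(b,(237,250)),q(b,(237,395))]}
for k,(l,e,f) in P.items():
    L=onz(c,*l,.092)[:2];E=onz(c,*e,.08)[:2];F=onz(c,*f,.08)[:2];G=(E+F)/2;x=L-G
    t=F-E
    print(k,'lid',L.round(4),'grip',G.round(4),'dist',np.linalg.norm(x).round(4),'yaw',np.degrees(np.arctan2(x[1],x[0])).round(1),'tubelen',np.linalg.norm(t).round(3),'perp yaw',np.degrees(np.arctan2(t[0],-t[1])).round(1))
lip=onz(c,*q(a,(139,230)),.238)[:2];post=onz(c,*q(a,(38,52)),.221)[:2];x=post-lip
print('lip',lip.round(4),'post',post.round(4),np.linalg.norm(x),np.degrees(np.arctan2(x[1],x[0])))
cor=[onz(c,*q(a,p),.006)[:2].round(4) for p in [(40,130),(183,42),(330,285),(190,378)]];print('foot',cor)
e=np.array(cor);f=(e[0]+e[1]-e[2]-e[3])/2;print(np.linalg.norm(f),np.degrees(np.arctan2(f[1],f[0])),'front mid',(e[2]+e[3])/2)
print('lockbox cor',onz(c,*q(b,(290,185)),.0),onz(c,*q(b,(340,140)),.17))
print('cab', [onz(c,*p,.201).round(3) for p in [(270,240),(370,237)]])
s=r.read_state();M=R.from_quat(s['eef_rot']).as_matrix();print(M.round(3),s['joint_positions'])
E
```

```text
A lid [0.5309 0.1667] grip [0.4519 0.2004] dist 0.0858 yaw -23.1 tubelen 0.071 perp yaw -23.2
B lid [ 0.5626 -0.2902] grip [ 0.4899 -0.2461] dist 0.085 yaw -31.3 tubelen 0.069 perp yaw -31.9
C lid [ 0.448  -0.4045] grip [ 0.4536 -0.3213] dist 0.0834 yaw -93.9 tubelen 0.081 perp yaw -89.9
lip [0.4935 0.3079] post [0.587  0.3699] 0.11215762858750443 33.52421844276613
foot [array([0.5844, 0.4277]), array([0.6391, 0.3475]), array([0.4974, 0.2534]), array([0.4411, 0.3312])]
0.17143027737246416 33.77349442311464 front mid [0.46925 0.2923 ]
lockbox cor [ 0.54375526 -0.36483816  0.        ] [ 0.54265328 -0.36181034  0.17      ]
cab [array([0.52 , 0.066, 0.201]), array([ 0.535, -0.193,  0.201])]
[[ 0.971  0.239 -0.   ]
 [ 0.239 -0.971  0.001]
 [-0.    -0.001 -1.   ]] [ 1.30641278  0.33261892 -0.06469737  1.46059082  0.02160139  1.34988463
 -0.08851168]
```

```bash
cat >> h.py <<'E'
def go(x,y,z,yaw=None):
    "tool-axis shift from measured pose to TCP target; yaw (deg) wanted of tool y"
    s=r.read_state();M=R.from_quat(s['eef_rot']).as_matrix();d=M.T@(np.array([x,y,z])-s['ee_pos'])
    cur=np.degrees(np.arctan2(M[1,1],M[0,1]));t=0 if yaw is None else np.radians((cur-yaw+180)%360-180)
    print('t',round(s['time'],2),'shift',d.round(4),'turn',round(t,4),'F',np.round(s['ft_force'],2),'w',round(s['width'],4),'ee',s['ee_pos'].round(4),'yaw',cur.round(2))
E
python3 -c "
from h import *
go(.4305,-.320,.18,-92)"
```

```text
t 0.2 shift [ 0.3414 -0.211   0.0642] turn 0.2767 F [-0.87 -0.11 -0.25] w 0.087 ee [ 0.1496 -0.6066  0.2441] yaw -76.15
```

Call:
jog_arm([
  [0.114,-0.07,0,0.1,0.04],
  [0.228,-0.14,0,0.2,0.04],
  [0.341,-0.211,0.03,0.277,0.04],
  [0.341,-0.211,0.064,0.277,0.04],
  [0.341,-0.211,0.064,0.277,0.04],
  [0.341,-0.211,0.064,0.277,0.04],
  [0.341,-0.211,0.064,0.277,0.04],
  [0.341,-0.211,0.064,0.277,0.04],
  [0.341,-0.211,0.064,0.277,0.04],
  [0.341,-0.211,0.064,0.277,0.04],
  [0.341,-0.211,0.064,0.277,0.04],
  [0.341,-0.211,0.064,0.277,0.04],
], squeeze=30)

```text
refused: ticks[0]: [0.114, -0.07, 0, 0.1, 0.04] is too long (schema: maxItems 3). Nothing was moved.
```

Nothing moved. I misread the format; it is rows with the three-number parts in brackets of their own. Resending.

Call:
jog_arm([
  [[0.114,-0.07,0],0.1,0.04],
  [[0.228,-0.14,0],0.2,0.04],
  [[0.341,-0.211,0.03],0.277,0.04],
  [[0.341,-0.211,0.064],0.277,0.04],
  [[0.341,-0.211,0.064],0.277,0.04],
  [[0.341,-0.211,0.064],0.277,0.04],
  [[0.341,-0.211,0.064],0.277,0.04],
  [[0.341,-0.211,0.064],0.277,0.04],
  [[0.341,-0.211,0.064],0.277,0.04],
  [[0.341,-0.211,0.064],0.277,0.04],
  [[0.341,-0.211,0.064],0.277,0.04],
  [[0.341,-0.211,0.064],0.277,0.04],
], squeeze=30)

```text
time: 1.4
ee_pos: [0.4291, -0.322, 0.1809]
eef_rot: [1.0, -0.019, 0.0, 0.0]
ft_force: [0.2, -0.7, 0.0]
width: 0.04
grip_force: 0.0
```

```bash
python3 - <<'E'
from h import *
go(.4305,-.320,.18,-92)
c=r.camera('wrist');cv2.imwrite('pics/w1.png',c['img'][:,:,::-1])
for p in [(.4525,-.321,.076),(.4875,-.322,.076),(.4175,-.320,.076),(.448,-.4045,.092)]:print(proj(c,p).round(1))
E
```

```text
t 1.4 shift [ 0.0013 -0.0021  0.0009] turn -0.0032 F [ 0.18 -0.71  0.02] w 0.04 ee [ 0.4291 -0.322   0.1809] yaw -92.18
[311.4 213. ]
[310.8 159.4]
[312.  262.6]
[444.8 220.7]
```

View pics/w1.png

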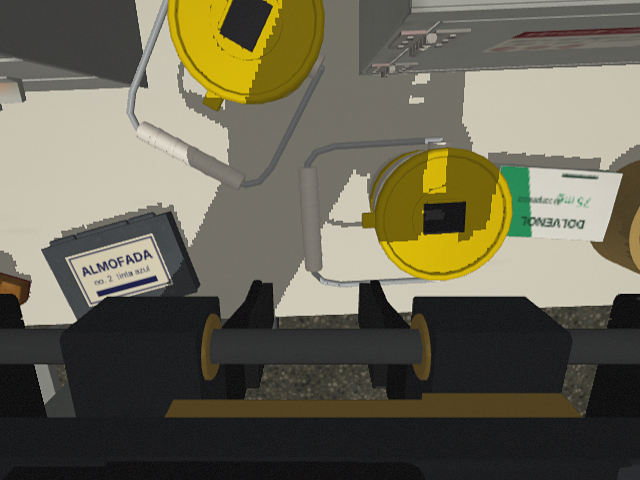

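The wrist view shows pail C's tube from px (309,168) to (313,271) with its lid square at (444,218). Pail B's tube runs (138,128) to (242,182), lid square (248,23).

```bash
python3 - <<'E'
from h import *
c=r.camera('wrist')
for e,f,l in [((309.5,168),(313.5,271),(444,218)),((140,129),(241,182),(248,23))]:
    E=onz(c,*e,.076)[:2];F=onz(c,*f,.076)[:2];L=onz(c,*l,.092)[:2];G=(E+F)/2;x=L-G;t=E-F
    print(G.round(4),L.round(4),np.linalg.norm(x).round(4),np.linalg.norm(t).round(4),np.degrees([np.arctan2(x[1],x[0]),np.arctan2(t[1],t[0])]).round(1))
go(.4275,-.321,.079,-92.5)
E
```

```text
[ 0.4468 -0.3207] [ 0.4499 -0.4038] 0.0831 0.0709 [-87.9  -0.1]
[ 0.4925 -0.246 ] [ 0.5627 -0.291 ] 0.0833 0.0695 [-32.7  59.5]
t 1.5 shift [-0.0019 -0.0007  0.1018] turn 0.006 F [ 0.13 -0.24  0.25] w 0.0403 ee [ 0.4294 -0.3217  0.1808] yaw -92.16
```

Call:
jog_arm([
  [[-0.0023,-0.001,0.05],-0.037,0.04],
  [[-0.0023,-0.001,0.09],-0.037,0.04],
  [[-0.0023,-0.001,0.102],-0.037,0.04],
  [[-0.0023,-0.001,0.102],-0.037,0.04],
  [[-0.0023,-0.001,0.102],-0.037,0.0],
  [[-0.0023,-0.001,0.102],-0.037,0.0],
  [[-0.0023,-0.001,0.102],-0.037,0.0],
  [[-0.0023,-0.001,0.102],-0.037,0.0],
  [[-0.0023,-0.001,0.102],-0.037,0.0],
], squeeze=60)

```text
time: 2.4
ee_pos: [0.4283, -0.3195, 0.0791]
eef_rot: [1.0, 0.001, 0.0, 0.0]
ft_force: [0.5, -0.4, 1.1]
width: 0.0103
grip_force: 59.9
```

```bash
python3 - <<'E'
from h import *
go(.4275,-.4045,.163,-90)
c=r.camera('wrist');cv2.imwrite('pics/w2.png',c['img'][:,:,::-1])
E
```

```text
t 2.4 shift [-0.0009  0.0851 -0.0838] turn 0.0019 F [ 0.51 -0.45  1.07] w 0.0103 ee [ 0.4283 -0.3195  0.0791] yaw -89.89
```

Call:
jog_arm([
  [[0,0.0016,-0.0164],0,0],
  [[0,0.0064,-0.0321],0,0],
  [[0,0.0142,-0.0467],0,0],
  [[0,0.0246,-0.0594],0,0],
  [[0,0.0373,-0.0698],0,0],
  [[0,0.0519,-0.0776],0,0],
  [[0,0.0676,-0.0824],0,0],
  [[0,0.084,-0.084],0,0],
  [[0,0.084,-0.084],0,0],
  [[0,0.084,-0.084],0,0],
])

```text
time: 3.45
ee_pos: [0.4279, -0.4036, 0.1627]
eef_rot: [1.0, 0.001, -0.0, -0.0]
ft_force: [0.1, -1.4, -1.4]
width: 0.0105
grip_force: 60.0
```

Call:
jog_arm([
  [[0,0,-0.005],0,0],
  [[0,0,-0.01],0,0],
  [[0,0,-0.015],0,0],
  [[0,0,-0.015],0,0],
  [[0,0,-0.015],0,0],
  [[0,0,-0.015],0,0],
  [[0,0,-0.015],0,0],
])

```text
time: 4.15
ee_pos: [0.428, -0.4031, 0.1773]
eef_rot: [1.0, 0.001, -0.0, -0.0]
ft_force: [-0.2, -0.6, -2.2]
width: 0.0104
grip_force: 59.9
```

Call:
jog_arm([
  [[0,0,0],0,0],
  [[0,0,0],0,0],
  [[0,0,0],0,0],
])

```text
time: 4.45
ee_pos: [0.4281, -0.4032, 0.1775]
eef_rot: [1.0, 0.001, -0.0, -0.0]
ft_force: [0.1, -0.4, -2.4]
width: 0.0101
grip_force: 59.9
```

Call:
jog_arm([
  [[0,0,-0.01],0,0],
  [[0,0,-0.015],0,0],
  [[0,0,-0.015],0,0],
  [[0,0,-0.015],0,0],
  [[0,0,-0.015],0,0],
])

```text
time: 4.95
ee_pos: [0.428, -0.4032, 0.1924]
eef_rot: [1.0, 0.001, -0.0, -0.0]
ft_force: [0.3, -0.8, -2.2]
width: 0.0103
grip_force: 60.0
```

```bash
python3 - <<'E'
from h import *
for n in ('top','scene'):
    c=r.camera(n);p=proj(c,(.45,-.4,.05)).astype(int);print(p)
    im=c['img'][max(p[1]-60,0):p[1]+60,max(0,p[0]-60):min(640,p[0]+60),::-1];cv2.imwrite(f'pics/{n}C.png',cv2.resize(im,None,fx=3,fy=3))
E
```

```text
[438 277]
[431 245]
```

View pics/sceneC.png

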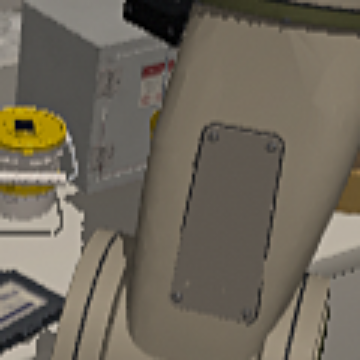

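Arm hides the pail, but the force stayed at ~2.3 N when lifted another 15 mm, so pail C is hanging clear and is light. Set it down again.

Call:
jog_arm([
  [[0,0,0.012],0,0],
  [[0,0,0.02],0,0],
  [[0,0,0.026],0,0],
  [[0,0,0.03],0,0],
  [[0,0,0.03],0,0],
  [[0,0,0.03],0,0],
  [[0,0,0.03],0,0.04],
  [[0,0,0.03],0,0.04],
  [[0,0,0.03],0,0.04],
  [[0,0,-0.02],0,0.04],
  [[0,0,-0.05],0,0.04],
  [[0,0,-0.05],0,0.04],
])

```text
time: 6.25
ee_pos: [0.4299, -0.4043, 0.2474]
eef_rot: [1.0, 0.001, 0.003, 0.002]
ft_force: [0.5, -0.8, 0.7]
width: 0.0388
grip_force: 0.0
```

```bash
python3 - <<'E'
from h import *
go(.491,-.246,.16,-31.8)
c=r.camera('wrist');cv2.imwrite('pics/w3.png',c['img'][:,:,::-1])
E
```

```text
t 6.25 shift [ 0.0609 -0.1587  0.0869] turn -1.0139 F [ 0.51 -0.8   0.75] w 0.0388 ee [ 0.4299 -0.4043  0.2474] yaw -89.89
```

View pics/w3.png

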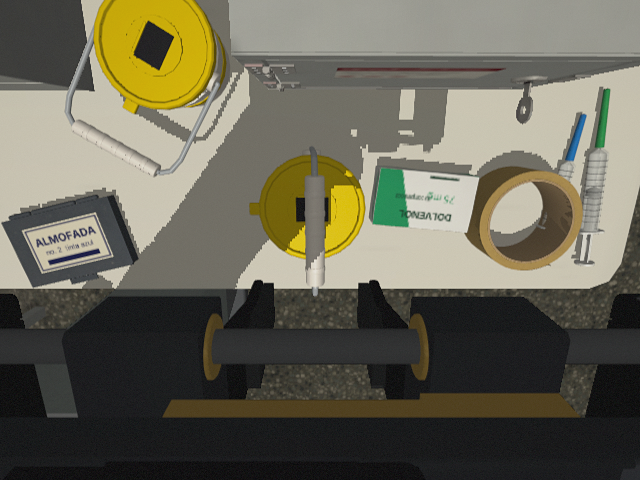

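Pail C stands in place with its bail upright at px (315,220), and the carton next to it is untouched. Pail B's tube is at (76,128)–(157,168). Going to B.

Call:
jog_arm([
  [[0.02,-0.045,0],-0.15,0.04],
  [[0.04,-0.09,0],-0.3,0.04],
  [[0.061,-0.135,0],-0.45,0.04],
  [[0.061,-0.159,0],-0.6,0.04],
  [[0.061,-0.159,0.02],-0.75,0.04],
  [[0.061,-0.159,0.04],-0.9,0.04],
  [[0.061,-0.159,0.06],-1.014,0.04],
  [[0.061,-0.159,0.087],-1.014,0.04],
  [[0.061,-0.159,0.087],-1.014,0.04],
  [[0.061,-0.159,0.087],-1.014,0.04],
])

```text
time: 7.3
ee_pos: [0.4885, -0.2438, 0.1552]
eef_rot: [0.874, 0.486, -0.0, -0.001]
ft_force: [0.1, 0.1, 0.8]
width: 0.0405
grip_force: 0.0
```

```bash
python3 - <<'E'
from h import *
go(.491,-.246,.079,-31.8)
E
```

```text
t 7.3 shift [-0.0005  0.0034  0.0762] turn -0.0003 F [0.07 0.1  0.78] w 0.0405 ee [ 0.4885 -0.2438  0.1552] yaw -31.82
```

Call:
jog_arm([
  [[0,0.003,0.04],0,0.04],
  [[0,0.003,0.07],0,0.04],
  [[0,0.003,0.076],0,0.04],
  [[0,0.003,0.076],0,0.04],
  [[0,0.003,0.076],0,0],
  [[0,0.003,0.076],0,0],
  [[0,0.003,0.076],0,0],
  [[0,0.003,0.076],0,0],
  [[0,0.003,0.076],0,0],
], squeeze=60)

```text
time: 8.2
ee_pos: [0.4918, -0.2459, 0.08]
eef_rot: [0.874, 0.486, 0.0, 0.001]
ft_force: [2.6, -0.7, 0.3]
width: 0.0105
grip_force: 60.0
```

```bash
python3 -c "
from h import *
go(.491,-.246,.079,-31.8)"
```

```text
t 8.2 shift [-0.0005 -0.0006  0.001 ] turn 0.0001 F [ 2.55 -0.68  0.28] w 0.0105 ee [ 0.4918 -0.2459  0.08  ] yaw -31.8
```

Call:
jog_arm([
  [[0,0.0016,-0.0164],0,0],
  [[0,0.0064,-0.0321],0,0],
  [[0,0.0142,-0.0467],0,0],
  [[0,0.0246,-0.0594],0,0],
  [[0,0.0373,-0.0698],0,0],
  [[0,0.0519,-0.0776],0,0],
  [[0,0.0676,-0.0824],0,0],
  [[0,0.084,-0.084],0,0],
  [[0,0.084,-0.084],0,0],
  [[0,0.084,-0.084],0,0],
])

```text
time: 9.2
ee_pos: [0.5636, -0.2895, 0.1643]
eef_rot: [0.874, 0.487, 0.001, 0.0]
ft_force: [0.4, 0.5, 4.5]
width: 0.0104
grip_force: 60.0
```

Call:
jog_arm([
  [[0,0,-0.005],0,0],
  [[0,0,-0.01],0,0],
  [[0,0,-0.015],0,0],
  [[0,0,-0.015],0,0],
  [[0,0,-0.015],0,0],
  [[0,0,-0.015],0,0],
  [[0,0,-0.015],0,0],
  [[0,0,-0.015],0,0],
  [[0,0,-0.015],0,0],
])

```text
time: 10.1
ee_pos: [0.5627, -0.29, 0.1785]
eef_rot: [0.874, 0.486, -0.0, -0.0]
ft_force: [0.5, -0.7, -4.8]
width: 0.0105
grip_force: 60.0
```

Call:
jog_arm([
  [[0,0,-0.01],0,0],
  [[0,0,-0.015],0,0],
  [[0,0,-0.015],0,0],
  [[0,0,-0.015],0,0],
  [[0,0,-0.015],0,0],
])

```text
time: 10.6
ee_pos: [0.5626, -0.29, 0.1934]
eef_rot: [0.874, 0.486, -0.0, -0.0]
ft_force: [-0.7, -0.3, -5.8]
width: 0.0105
grip_force: 60.0
```

Call:
jog_arm([
  [[0,0,0],0,0],
])

```text
time: 10.7
ee_pos: [0.5626, -0.2899, 0.1933]
eef_rot: [0.874, 0.486, -0.0, -0.0]
ft_force: [-0.7, -0.5, -5.7]
width: 0.0104
grip_force: 60.0
```

Pail B weighs ~5.9 N, so it is the full one. Put it down, feel A too as asked, then come back.

Call:
jog_arm([
  [[0,0,0.012],0,0],
  [[0,0,0.02],0,0],
  [[0,0,0.026],0,0],
  [[0,0,0.0295],0,0],
  [[0,0,0.0295],0,0],
  [[0,0,0.0295],0,0],
])

```text
time: 11.3
ee_pos: [0.563, -0.2902, 0.1644]
eef_rot: [0.874, 0.486, 0.0, 0.0]
ft_force: [-0.1, -0.9, -0.6]
width: 0.0102
grip_force: 60.0
```

Call:
jog_arm([
  [[0,0,0],0,0.04],
  [[0,0,0],0,0.04],
  [[0,0,0],0,0.04],
  [[0,0,-0.04],0,0.04],
  [[0,0,-0.08],0,0.04],
  [[0,0,-0.1],0,0.04],
  [[0,0,-0.1],0,0.04],
])

```text
time: 12.0
ee_pos: [0.5642, -0.2902, 0.2681]
eef_rot: [0.874, 0.486, 0.002, 0.003]
ft_force: [0.3, -0.3, -0.6]
width: 0.0395
grip_force: 0.0
```

```bash
python3 - <<'E'
from h import *
go(.4525,.2005,.16,-23.1)
c=r.camera('wrist')
cv2.imwrite('pics/w4.png',c['img'][:,:,::-1])
E
```

```text
t 12.0 shift [ 0.3582 -0.3542  0.1061] turn -0.1517 F [ 0.27 -0.31 -0.61] w 0.0395 ee [ 0.5642 -0.2902  0.2681] yaw -31.79
```

View pics/w4.png

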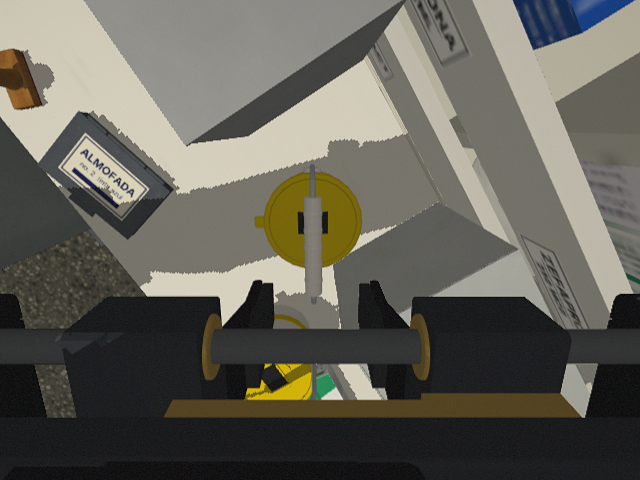

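Pail B stands with its bail upright (px 312,230), undisturbed. Now to pail A, passing high above the cabinet.

Call:
jog_arm([
  [[0.033,-0.033,-0.01],-0.02,0.04],
  [[0.067,-0.067,-0.01],-0.04,0.04],
  [[0.1,-0.1,-0.01],-0.06,0.04],
  [[0.133,-0.133,-0.01],-0.08,0.04],
  [[0.167,-0.167,-0.01],-0.1,0.04],
  [[0.2,-0.2,-0.01],-0.12,0.04],
  [[0.233,-0.233,-0.01],-0.15,0.04],
  [[0.267,-0.267,-0.01],-0.152,0.04],
  [[0.3,-0.3,-0.01],-0.152,0.04],
  [[0.333,-0.333,-0.01],-0.152,0.04],
  [[0.358,-0.354,-0.01],-0.152,0.04],
  [[0.358,-0.354,-0.01],-0.152,0.04],
])

```text
time: 13.25
ee_pos: [0.4483, 0.2056, 0.2732]
eef_rot: [0.832, 0.554, -0.0, -0.001]
ft_force: [0.2, -0.1, -0.1]
width: 0.0399
grip_force: 0.0
```

Call:
jog_arm([
  [[0,0,0.04],0,0.04],
  [[0,0,0.08],0,0.04],
  [[0,0,0.11],0,0.04],
  [[0,0,0.11],0,0.04],
  [[0,0,0.11],0,0.04],
])

```text
time: 13.75
ee_pos: [0.4504, 0.2005, 0.1642]
eef_rot: [0.834, 0.551, -0.001, -0.0]
ft_force: [1.2, 0.4, 0.9]
width: 0.0401
grip_force: 0.0
```

```bash
python3 - <<'E'
from h import *
c=r.camera('wrist');cv2.imwrite('pics/w5.png',c['img'][:,:,::-1])
go(.4525,.2005,.079,-23.1)
E
```

```text
t 13.8 shift [0.0001 0.0014 0.0862] turn -0.0001 F [0.26 1.09 0.84] w 0.0404 ee [0.4511 0.2009 0.1652] yaw -23.1
```

View pics/w5.png

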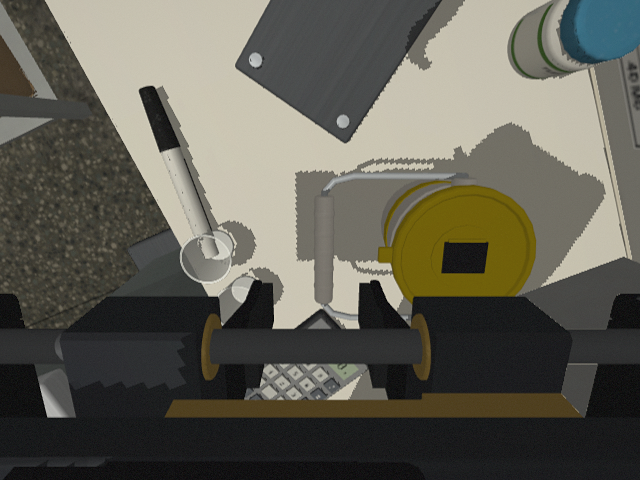

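Pail A's tube is at px (324,195)–(325,302). One small cup sits at (240,288), left of the outer finger, so I'll use a narrower opening.

```bash
python3 - <<'E'
from h import *
c=r.camera('wrist')
E=onz(c,324,195,.076)[:2];F=onz(c,325,302,.076)[:2];L=onz(c,465,257,.092)[:2];G=(E+F)/2;x=L-G;t=E-F
print(G,L,np.linalg.norm(x),np.linalg.norm(t),np.degrees([np.arctan2(x[1],x[0]),np.arctan2(t[1],t[0])]))
print('cup',onz(c,240,288,0.03))
go(G[0],G[1],.079,-23.1)
E
```

```text
[0.457026   0.20035903] [0.53473081 0.16871867] 0.08389963665466656 0.07207872235170067 [-22.15549107  67.83792452]
cup [0.37855183 0.1835952  0.03      ]
t 13.85 shift [0.0014 0.0053 0.0866] turn -0.0001 F [0.25 0.15 0.29] w 0.0399 ee [0.4514 0.2011 0.1656] yaw -23.11
```

Call:
jog_arm([
  [[0.001,0.003,0.04],0,0.034],
  [[0.001,0.003,0.075],0,0.034],
  [[0.001,0.003,0.087],0,0.034],
  [[0.001,0.003,0.087],0,0.034],
  [[0.001,0.003,0.087],0,0.0],
  [[0.001,0.003,0.087],0,0],
  [[0.001,0.003,0.087],0,0],
  [[0.001,0.003,0.087],0,0],
], squeeze=40)

```text
time: 14.65
ee_pos: [0.4542, 0.2007, 0.0779]
eef_rot: [0.834, 0.551, 0.001, 0.0]
ft_force: [0.5, 0.1, -0.1]
width: 0.0112
grip_force: 40.0
```

Call:
jog_arm([
  [[0,0.0016,-0.0164],0,0],
  [[0,0.0064,-0.0321],0,0],
  [[0,0.0142,-0.0467],0,0],
  [[0,0.0246,-0.0594],0,0],
  [[0,0.0373,-0.0698],0,0],
  [[0,0.0519,-0.0776],0,0],
  [[0,0.0676,-0.0824],0,0],
  [[0,0.084,-0.084],0,0],
  [[0,0.084,-0.084],0,0],
  [[0,0.084,-0.084],0,0],
])

```text
time: 15.65
ee_pos: [0.5305, 0.168, 0.161]
eef_rot: [0.834, 0.551, -0.0, -0.0]
ft_force: [-0.3, -0.3, 0.5]
width: 0.0108
grip_force: 40.0
```

Call:
jog_arm([
  [[0,0,-0.005],0,0],
  [[0,0,-0.01],0,0],
  [[0,0,-0.015],0,0],
  [[0,0,-0.02],0,0],
  [[0,0,-0.02],0,0],
  [[0,0,-0.02],0,0],
  [[0,0,-0.02],0,0],
])

```text
time: 16.35
ee_pos: [0.5309, 0.1676, 0.1808]
eef_rot: [0.834, 0.551, -0.0, 0.0]
ft_force: [-0.1, 0.5, -1.6]
width: 0.0109
grip_force: 39.9
```

Pail A is light (~2 N). Put it down and return to B, to grip off-centre by 24 mm so the hook has room at the tube's middle.

Call:
jog_arm([
  [[0,0,0.01],0,0],
  [[0,0,0.016],0,0],
  [[0,0,0.02],0,0],
  [[0,0,0.02],0,0],
  [[0,0,0.02],0,0.036],
  [[0,0,0.02],0,0.036],
  [[0,0,0.02],0,0.036],
  [[0,0,-0.03],0,0.036],
  [[0,0,-0.08],0,0.036],
  [[0,0,-0.09],0,0.036],
  [[0,0,-0.09],0,0.036],
])

```text
time: 17.45
ee_pos: [0.5317, 0.1681, 0.2727]
eef_rot: [0.834, 0.551, 0.002, 0.001]
ft_force: [0.3, -0.4, -0.5]
width: 0.0356
grip_force: 0.0
```

```bash
python3 -c "
from h import *
go(.5503,-.3104,.27,-31.8)"
```

```text
t 17.45 shift [-0.4329  0.2048  0.0025] turn 0.152 F [ 0.33 -0.35 -0.46] w 0.0356 ee [0.5317 0.1681 0.2727] yaw -23.09
```

Call:
jog_arm([
  [[-0.045,0.021,0],0.05,0.04],
  [[-0.09,0.042,0],0.1,0.04],
  [[-0.135,0.064,0],0.15,0.04],
  [[-0.18,0.085,0],0.152,0.04],
  [[-0.225,0.106,0],0.152,0.04],
  [[-0.27,0.128,0],0.152,0.04],
  [[-0.315,0.149,0],0.152,0.04],
  [[-0.36,0.17,0],0.152,0.04],
  [[-0.4,0.189,0],0.152,0.04],
  [[-0.433,0.205,0],0.152,0.04],
  [[-0.433,0.205,0],0.152,0.04],
  [[-0.433,0.205,0],0.152,0.04],
])

```text
time: 18.65
ee_pos: [0.549, -0.3113, 0.2686]
eef_rot: [0.874, 0.486, -0.001, -0.002]
ft_force: [0.1, -0.2, -0.4]
width: 0.04
grip_force: 0.0
```

```bash
python3 - <<'E'
from h import *
c=r.camera('wrist')
L=proj(c,(.563,-.290,.16));print('expected tube mid px',L)
cv2.imwrite('pics/w6.png',c['img'][:,:,::-1])
go(.5503,-.3104,.163,-31.8)
# tube mask: pale low-saturation bright over yellow lid
h=cv2.cvtColor(c['img'],cv2.COLOR_RGB2HSV)
for v in range(int(L[1])-30,int(L[1])+50,8):
    row=h[v,int(L[0])-40:int(L[0])+40];print(v,''.join('Y' if (18<p[0]<36 and p[1]>130) else ('w' if p[2]>110 and p[1]<60 else '.') for p in row))
print(int(L[0])-40)
E
```

```text
expected tube mid px [317.16428338 208.30824781]
t 18.7 shift [-1.000e-04  1.200e-03  1.062e-01] turn 0.0009 F [-0.97  0.3   0.77] w 0.04 ee [ 0.5496 -0.3099  0.2692] yaw -31.75
178 YYYYYYYYYYYYYYYYYYYYYYYYYYYYYYY.wwwwwwwwwwwwwwwwwYYYYYYYYYYYYYYYYYYYYYYYYYYYYYYY
186 YYYYYYYYYYYYYYYYYYYYYYYYY.......wwwwwwwwwwwwwwwww......YYYYYYYYYYYYYYYYYYYYYYYYY
194 YYYYYYYYYYYYYYYYYYYYYYYYY.......wwwwwwwwwwwwwwwww......YYYYYYYYYYYYYYYYYYYYYYYYY
202 YYYYYYYYYYYYYYYYYYYYYYYYY.......wwwwwwwwwwwwwwwww......YYYYYYYYYYYYYYYYYYYYYYYYY
210 YYYYYYYYYYYYYYYYYYYYYYYYYYYYYYY.wwwwwwwwwwwwwwwww.YYYYYYYYYYYYYYYYYYYYYYYYYYYYYY
218 YYYYYYYYYYYYYYYYYYYYYYYYYYYYYYYY.wwwwwwwwwwwwwwww.YYYYYYYYYYYYYYYYYYYYYYYYYYYYYY
226 wwwwwYYYYYYYYYYYYYYYYYYYYYYYYYY..wwwwwwwwwwwwwwww.YYYYYYYYYYYYYYYYYYYYYYYYY.wwww
234 wwwwwwwwwwwwwww.YYYYYYYYYYYYYYYY.wwwwwwwwwwwwwww..YYYYYYYYYYYYYY..wwwwww........
242 wwwwwwwwwwwwwwwwwwwwwwwwwwwwwwww.wwwwwwwwwwwwwwww.wwwwwwwwww....................
250 wwwwwwwwwwwwwwwwwwwwwwwwwwwwwwwwwwwwwwwwwwwwwwww.wwwwwwwwwwwww..................
277
```

Call:
jog_arm([
  [[0,0.001,0.045],0,0.04],
  [[0,0.001,0.085],0,0.04],
  [[0,0.001,0.106],0,0.04],
  [[0,0.001,0.106],0,0.04],
  [[0,0.001,0.106],0,0],
  [[0,0.001,0.106],0,0],
  [[0,0.001,0.106],0,0],
  [[0,0.001,0.106],0,0],
  [[0,0.001,0.106],0,0],
], squeeze=60)

```text
time: 19.6
ee_pos: [0.5509, -0.3118, 0.1658]
eef_rot: [0.874, 0.486, 0.0, 0.001]
ft_force: [-0.6, -0.0, 4.0]
width: 0.0101
grip_force: 60.0
```

Call:
jog_arm([
  [[0,0,-0.005],0,0],
  [[0,0,-0.01],0,0],
  [[0,0,-0.015],0,0],
  [[0,0,-0.02],0,0],
  [[0,0,-0.03],0,0],
  [[0,0,-0.03],0,0],
  [[0,0,-0.03],0,0],
])

```text
time: 20.3
ee_pos: [0.5508, -0.3116, 0.1954]
eef_rot: [0.874, 0.486, 0.0, 0.0]
ft_force: [-0.4, -0.9, -5.3]
width: 0.0105
grip_force: 60.0
```

```bash
python3 - <<'E'
from h import *
go(.5503,-.3104,.163,-31.8);print(r.read_state()['torque'])
for n in ('scene','wrist'):
    c=r.camera(n)
    if n=='scene':
        p=proj(c,(.563,-.29,.1)).astype(int);im=c['img'][p[1]-70:p[1]+70,p[0]-75:p[0]+75,::-1];a=cv2.resize(im,(430,400))
    else: b=cv2.resize(c['img'][60:320,200:440,::-1],(369,400))
cv2.imwrite('pics/lift.png',np.hstack([a,b]))
E
```

```text
t 20.3 shift [ 0.0008 -0.0011  0.0324] turn 0.0001 F [-0.36 -0.88 -5.31] w 0.0105 ee [ 0.5508 -0.3116  0.1954] yaw -31.8
[-0.1830872  -0.03380377  0.01829712]
```

```bash
python3 - <<'E'
from h import *
s=r.read_state();print(s['ft_force'],s['torque'])
for n in ('top','scene','wrist'):
    c=r.camera(n);m=yellow(c);cs,_=cv2.findContours(m,cv2.RETR_EXTERNAL,cv2.CHAIN_APPROX_NONE)
    print(n,'expect',proj(c,(.5635,-.2912,.122)))
    for k in cs:
        if cv2.contourArea(k)>250 and len(k)>5:
            e=cv2.fitEllipse(cv2.convexHull(k));print(cv2.contourArea(k),np.round(cv2.boundingRect(k)),np.round(e[0],1),np.round(e[1],1),round(e[2]),onz(c,*e[0],.122).round(4))
E
```

```text
[ 0.25658726 -0.33926412 -3.99218177] [-0.14309463 -0.04298927 -0.00274966]
top expect [403.48537388 232.24947166]
342.0 [222 237  28  25] [234.9 246.7] [27.4 29.8] 5 [0.5114 0.1676 0.122 ]
260.5 [234  61  24  14] [244.6  67.6] [19.2 27.4] 94 [1.0284 0.1644 0.122 ]
scene expect [380.88959435 216.78918192]
412.0 [224 266  33  19] [240.  273.1] [20.7 32.3] 85 [0.4665 0.1927 0.122 ]
wrist expect [316.39848788 223.01789623]
3287.0 [245 151  65 103] [282.1 205.5] [ 66.9 111.4] 19 [ 0.5522 -0.272   0.122 ]
3189.0 [319 150  66 102] [347.1 202.7] [ 63.6 110.8] 155 [ 0.5848 -0.2902  0.122 ]
```

View pics/lift.png

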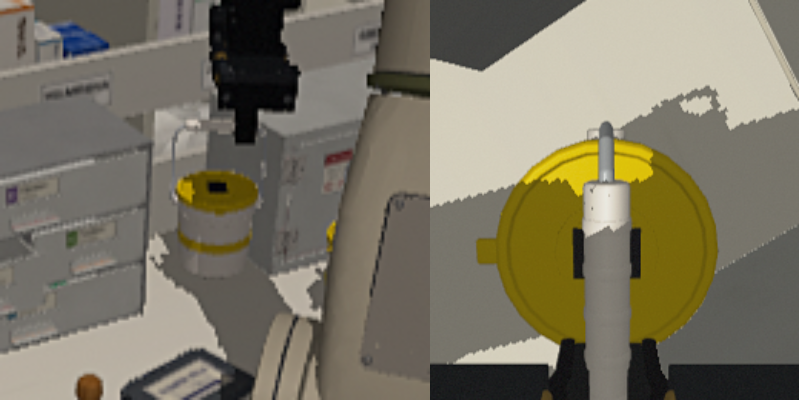

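The lifted pail hangs straight: lid level, bail upright, fingers at the tube's end with its middle free. It is clear of the cabinet and lockbox.

Call:
jog_arm([
  [[0,-0.01,-0.01],0,0],
  [[0,-0.03,-0.03],0,0],
  [[0,-0.055,-0.05],0,0],
  [[0,-0.08,-0.07],0,0],
  [[0,-0.105,-0.09],0,0],
  [[0,-0.125,-0.1],0,0],
  [[0,-0.14,-0.105],0,0],
  [[0,-0.15,-0.105],0,0],
  [[0,-0.15,-0.105],0,0],
])

```text
time: 21.45
ee_pos: [0.4223, -0.2319, 0.3006]
eef_rot: [0.874, 0.486, -0.0, 0.001]
ft_force: [-0.8, -0.6, -5.6]
width: 0.0103
grip_force: 60.0
```

```bash
python3 - <<'E'
from h import *
go(.42,0,.30,0);go(.4534,.2521,.30,33.6);print(r.read_state()['torque'])
E
```

```text
t 21.45 shift [ 0.1959 -0.1241  0.0002] turn -0.5549 F [-0.77 -0.64 -5.62] w 0.0103 ee [ 0.4223 -0.2319  0.3006] yaw -31.79
t 21.45 shift [ 4.278e-01 -2.286e-01 -1.000e-04] turn -1.1413 F [-0.77 -0.64 -5.62] w 0.0103 ee [ 0.4223 -0.2319  0.3006] yaw -31.79
[-0.15302399 -0.00212766 -0.00881623]
```

Call:
jog_arm([
  [[0.008,-0.005,0],-0.03,0],
  [[0.024,-0.015,0],-0.08,0],
  [[0.047,-0.03,0],-0.14,0],
  [[0.071,-0.045,0],-0.2,0],
  [[0.095,-0.06,0],-0.26,0],
  [[0.118,-0.075,0],-0.32,0],
  [[0.142,-0.09,0],-0.38,0],
  [[0.166,-0.105,0],-0.44,0],
  [[0.182,-0.115,0],-0.5,0],
  [[0.192,-0.121,0],-0.54,0],
  [[0.196,-0.124,0],-0.555,0],
  [[0.196,-0.124,0],-0.555,0],
])

```text
time: 22.65
ee_pos: [0.421, -0.0007, 0.3]
eef_rot: [0.707, 0.707, -0.0, -0.0]
ft_force: [0.8, 0.9, -5.4]
width: 0.0101
grip_force: 60.0
```

```bash
python3 - <<'E'
from h import *
go(.4534,.2521,.30,33.6);print(r.read_state()['torque'])
E
```

```text
t 22.65 shift [ 0.2528  0.0324 -0.    ] turn -0.5861 F [ 0.77  0.89 -5.36] w 0.0101 ee [ 0.421  -0.0007  0.3   ] yaw 0.02
[-0.16031983 -0.0667762   0.02271748]
```

Call:
jog_arm([
  [[0.01,0.001,0],-0.03,0],
  [[0.03,0.004,0],-0.08,0],
  [[0.057,0.007,0],-0.15,0],
  [[0.085,0.011,0],-0.21,0],
  [[0.113,0.014,0],-0.27,0],
  [[0.141,0.018,0],-0.33,0],
  [[0.169,0.022,0],-0.39,0],
  [[0.197,0.025,0],-0.45,0],
  [[0.22,0.028,0],-0.51,0],
  [[0.239,0.031,0],-0.56,0],
  [[0.25,0.032,0],-0.585,0],
  [[0.253,0.032,0],-0.586,0],
])

```text
time: 23.85
ee_pos: [0.4525, 0.2542, 0.3]
eef_rot: [0.471, 0.882, 0.0, -0.001]
ft_force: [0.4, 0.2, -5.8]
width: 0.0098
grip_force: 60.0
```

Call:
jog_arm([
  [[0,0,0.01],0,0],
  [[0,0,0.025],0,0],
  [[0,0,0.037],0,0],
  [[0,0,0.042],0,0],
  [[0,0,0.042],0,0],
  [[0,0,0.042],0,0],
  [[0,0,0.042],0,0],
  [[0,0,0.042],0,0],
])

```text
time: 24.65
ee_pos: [0.4532, 0.2525, 0.2585]
eef_rot: [0.473, 0.881, 0.0, 0.0]
ft_force: [-0.5, -0.7, -5.5]
width: 0.0105
grip_force: 60.0
```

```bash
python3 - <<'E'
from h import *
go(.5242,.2991,.258,33.6)
c=r.camera('top')
p=proj(c,(.4935,.3079,.238));print(p)
h=cv2.cvtColor(c['img'],cv2.COLOR_RGB2HSV);m=yellow(c);cs,_=cv2.findContours(m,cv2.RETR_EXTERNAL,cv2.CHAIN_APPROX_NONE)
for k in cs:
    if cv2.contourArea(k)>3: print(cv2.contourArea(k),cv2.boundingRect(k))
s=r.camera('scene');m=yellow(s);cs,_=cv2.findContours(m,cv2.RETR_EXTERNAL,cv2.CHAIN_APPROX_NONE)
print('scene lip expected',proj(s,(.4935,.3079,.238)),'tube mid',proj(s,(.440,.272,.254)))
for k in cs:
    if cv2.contourArea(k)>3: print(cv2.contourArea(k),cv2.boundingRect(k))
w=r.camera('wrist');print('wrist lip',proj(w,(.4935,.3079,.238)),'tube mid',proj(w,(.440,.272,.254)))
m=yellow(w);cs,_=cv2.findContours(m,cv2.RETR_EXTERNAL,cv2.CHAIN_APPROX_NONE)
for k in cs:
    if cv2.contourArea(k)>20: print(cv2.contourArea(k),cv2.boundingRect(k))
cv2.imwrite('pics/wh.png',w['img'][:,:,::-1]);cv2.imwrite('pics/sh.png',s['img'][:,:,::-1])
E
```

```text
t 24.65 shift [-0.0005  0.0849  0.0005] turn -0.0005 F [-0.53 -0.68 -5.53] w 0.0105 ee [0.4532 0.2525 0.2585] yaw 33.57
[172.40864593 245.61180723]
68.5 (451, 268, 7, 22)
367.0 (425, 264, 23, 30)
318.5 (222, 237, 28, 25)
75.5 (230, 231, 21, 14)
247.5 (600, 79, 40, 19)
143.0 (235, 76, 24, 12)
83.0 (622, 71, 18, 7)
260.5 (234, 61, 24, 14)
scene lip expected [184.59221123 237.22167867] tube mid [206.45256945 237.60406896]
57.0 (201, 287, 25, 11)
14.0 (240, 274, 10, 3)
19.5 (190, 264, 5, 11)
387.5 (194, 258, 34, 22)
11.5 (179, 237, 8, 5)
79.0 (190, 227, 15, 12)
27.0 (518, 39, 17, 6)
wrist lip [459.80480692 253.1180148 ] tube mid [316.91700425 266.13554524]
150.0 (528, 407, 27, 11)
384.0 (504, 385, 30, 32)
51.5 (356, 364, 6, 16)
36.5 (270, 356, 5, 15)
21.5 (270, 341, 4, 10)
95.0 (356, 320, 6, 42)
636.0 (453, 230, 22, 41)
4279.5 (320, 151, 68, 117)
5312.0 (230, 151, 80, 122)
```

```bash
python3 - <<'E'
from h import *
w=r.camera('wrist');m=yellow(w);m[:, :225]=0;m[:,395:]=0;m[290:]=0
for z in (.182,.186,.190):
    ang=np.linspace(0,2*np.pi,60);pts=np.array([proj(w,(.440+.043*np.cos(a),.272+.043*np.sin(a),z)) for a in ang]);print(z,pts.min(0).round(1),pts.max(0).round(1))
ys,xs=np.nonzero(m);print(xs.min(),xs.max(),ys.min())
# tube in front of lid: columns
h=cv2.cvtColor(w['img'],cv2.COLOR_RGB2HSV)
for v in (185,200,215,230,245,260,275):
    print(v,''.join('Y' if (18<p[0]<36 and p[1]>130) else ('w' if p[2]>100 and p[1]<60 else '.') for p in h[v,280:360]))
for v in range(140,200,5): print(v,h[v,317])
print('tube far end',proj(w,(.440-.553*.035,.272+.833*.035,.254)))
E
```

```text
0.182 [244.1 149. ] [389.3 290.3]
0.186 [242.8 149.4] [390.6 293. ]
0.19 [241.5 149.8] [391.9 295.7]
230 387 151
185 YYYYYYYYYYYYYYYYYYYYwwwwwwwwwwwwwwwwwwwwwwwwwwwwwwYYYYYYYYYYYYYYYYYYYYYYYYYYYYYY
200 YYYYYYYYYYYYYYYYYYYYwwwwwwwwwwwwwwwwwwwwwwwwwwwwww.YYYYYYYYYYYYYYYYYYYYYYYYYYYYY
215 YYYYYYYYYYYYYY......wwwwwwwwwwwwwwwwwwwwwwwwwwwwww.......YYYYYYYYYYYYYYYYYYYYYYY
230 YYYYYYYYYYYYYY......wwwwwwwwwwwwwwwwwwwwwwwwwwwwww.......YYYYYYYYYYYYYYYYYYYYYYY
245 YYYYYYYYYYYYYYYYYYYYYwwwwwwwwwwwwwwwwwwwwwwwwwwwwwYYYYYYYYYYYYYYYYYYYYYYYYYYYYYY
260 YYYYYYYYYYYYYYYYYYYYwwwwwwwwwwwwwwwwwwwwwwwwwwwwwwwYYYYYYYYYYYYYYYYYYYYYYYYYYYYY
275 YYYYYYYYYYYYYYYYYYYYY.wwwwwwwwwwwwwwwwwwwwwwwwwwwwYYYYYYYYYYYYYYYYYYYYYYYYYYYYYY
140 [ 30   5 111]
145 [ 80   7 111]
150 [ 68   7 151]
155 [ 70   5 152]
160 [ 70   5 149]
165 [ 75   3 150]
170 [ 75   7 156]
175 [ 80   5 159]
180 [ 19  26 160]
185 [ 21  18 226]
190 [ 20  20 225]
195 [ 21  19 225]
tube far end [317.18990631 180.58421384]
```

Predicted and seen positions of the lid, tube end (px 317,181) and lip agree to within about 1 mm. Move over the lip.

Call:
jog_arm([
  [[0,0,-0.003],0,0],
  [[0,0.006,-0.003],0,0],
  [[0,0.018,-0.003],0,0],
  [[0,0.032,-0.003],0,0],
  [[0,0.046,-0.003],0,0],
  [[0,0.06,-0.003],0,0],
  [[0,0.072,-0.003],0,0],
  [[0,0.081,-0.003],0,0],
  [[0,0.085,-0.003],0,0],
  [[0,0.085,-0.003],0,0],
  [[0,0.085,-0.003],0,0],
  [[0,0.085,-0.003],0,0],
])

```text
time: 26.05
ee_pos: [0.5236, 0.2991, 0.2611]
eef_rot: [0.473, 0.881, -0.0, 0.0]
ft_force: [-0.6, 0.8, -5.0]
width: 0.0106
grip_force: 60.0
```

Call:
jog_arm([
  [[0,0,0],0,0],
  [[0,0,0],0,0],
  [[0,0,0],0,0],
  [[0,0,0],0,0],
])

```text
time: 26.45
ee_pos: [0.5238, 0.2993, 0.2611]
eef_rot: [0.473, 0.881, 0.0, 0.0]
ft_force: [0.9, 0.2, -4.4]
width: 0.0105
grip_force: 60.0
```

```bash
python3 -c "
from h import *
go(.5242,.2991,.216,33.6)"
```

```text
t 26.45 shift [-0.0004  0.0002  0.0451] turn -0.0004 F [ 0.91  0.18 -4.41] w 0.0105 ee [0.5238 0.2993 0.2611] yaw 33.57
```

Lower in steps, watching the force.

Call:
jog_arm([
  [[0,0,0.01],0,0],
  [[0,0,0.02],0,0],
  [[0,0,0.03],0,0],
  [[0,0,0.036],0,0],
  [[0,0,0.04],0,0],
  [[0,0,0.04],0,0],
  [[0,0,0.04],0,0],
])

```text
time: 27.15
ee_pos: [0.5239, 0.2995, 0.2212]
eef_rot: [0.473, 0.881, 0.0, 0.0]
ft_force: [0.3, -0.6, -5.5]
width: 0.0101
grip_force: 60.0
```

Call:
jog_arm([
  [[0,0,0.002],0,0],
  [[0,0,0.004],0,0],
  [[0,0,0.004],0,0],
])

```text
time: 27.45
ee_pos: [0.5246, 0.2999, 0.2179]
eef_rot: [0.473, 0.881, 0.001, 0.001]
ft_force: [3.0, 1.4, 1.7]
width: 0.0104
grip_force: 60.0
```

Call:
jog_arm([
  [[0,0,0.002],0,0],
  [[0,0,0.002],0,0],
])

```text
time: 27.65
ee_pos: [0.5252, 0.3003, 0.2165]
eef_rot: [0.473, 0.881, 0.002, 0.001]
ft_force: [5.0, 3.0, 5.6]
width: 0.0104
grip_force: 60.1
```

Call:
jog_arm([
  [[0,0.002,-0.001],0,0],
  [[0,0.002,-0.001],0,0],
  [[0,0.002,-0.001],0,0],
])

```text
time: 27.95
ee_pos: [0.5258, 0.3007, 0.2164]
eef_rot: [0.473, 0.881, 0.0, 0.0]
ft_force: [4.0, 2.9, 3.9]
width: 0.01
grip_force: 60.0
```

Call:
jog_arm([
  [[0,0.002,0],0,0],
  [[0,0.002,0],0,0],
  [[0,0.002,0],0,0],
])

```text
time: 28.25
ee_pos: [0.5263, 0.301, 0.216]
eef_rot: [0.473, 0.881, -0.001, -0.0]
ft_force: [-2.8, -3.9, 6.8]
width: 0.0101
grip_force: 60.0
```

```bash
python3 - <<'E'
from h import *
go(.5242,.2991,.216,33.6)
w=r.camera('wrist');cv2.imwrite('pics/wseat.png',w['img'][:,:,::-1])
print(proj(w,(.5109,.3191,.211)),proj(w,(.5109-.553*.035,.3191+.833*.035,.211)))
E
```

```text
t 28.25 shift [-0.0004 -0.0028 -0.    ] turn -0.0001 F [-2.81 -3.92  6.77] w 0.0101 ee [0.5263 0.301  0.216 ] yaw 33.59
[310.36857955 265.36197633] [310.11118098 180.10160103]
```

Lateral force changed sign between the two positions, so the tube is at the V's bottom. Centre, release, and withdraw upward.

Call:
jog_arm([
  [[0,-0.001,-0.001],0,0],
  [[0,-0.001,-0.001],0,0],
], squeeze=10)

```text
time: 28.5
ee_pos: [0.526, 0.3007, 0.2166]
eef_rot: [0.473, 0.881, -0.001, -0.0]
ft_force: [-0.9, 1.1, -2.0]
width: 0.0114
grip_force: 10.0
```

Call:
jog_arm([
  [[0,0,0],0,0.03],
  [[0,0,0],0,0.03],
  [[0,0,0],0,0.03],
  [[0,0,0],0,0.03],
  [[0,0,0],0,0.03],
  [[0,0,-0.01],0,0.03],
  [[0,0,-0.03],0,0.03],
  [[0,0,-0.06],0,0.03],
  [[0,0,-0.1],0,0.03],
  [[0,0,-0.12],0,0.03],
])

```text
time: 29.5
ee_pos: [0.5265, 0.3017, 0.3412]
eef_rot: [0.473, 0.881, 0.002, 0.001]
ft_force: [0.8, 1.6, 0.6]
width: 0.0301
grip_force: 0.0
```

```bash
python3 - <<'E'
from h import *
go(.42,.1,.4)
w=r.camera('wrist');cv2.imwrite('pics/wrel.png',w['img'][:,:,::-1])
m=yellow(w);cs,_=cv2.findContours(m,cv2.RETR_EXTERNAL,cv2.CHAIN_APPROX_NONE)
for k in cs:
    if cv2.contourArea(k)>20: print(cv2.contourArea(k),cv2.boundingRect(k))
print(proj(w,(.5109,.3191,.143)),proj(w,(.5109,.3191,.211)),[proj(w,(.5109-.553*a,.3191+.833*a,.211)).round() for a in (-.035,.035)])
h=cv2.cvtColor(w['img'],cv2.COLOR_RGB2HSV)
u=int(proj(w,(.5109,.3191,.211))[0])
for v in range(150,300,10):
    print(v,''.join('Y' if (18<p[0]<36 and p[1]>130) else ('w' if p[2]>100 and p[1]<60 else '.') for p in h[v,u-50:u+50]))
E
```

```text
t 29.5 shift [-0.1092 -0.2001 -0.0596] turn 0 F [0.78 1.57 0.56] w 0.0301 ee [0.5265 0.3017 0.3412] yaw 33.59
33.0 (225, 357, 4, 14)
108.0 (401, 323, 6, 52)
80.0 (239, 300, 9, 21)
1448.0 (212, 260, 70, 37)
67.5 (335, 217, 13, 12)
106.0 (317, 145, 12, 34)
1058.0 (320, 142, 41, 56)
2290.5 (258, 142, 53, 92)
[311.92856702 191.14815212] [311.34801724 206.16552851] [array([311., 252.]), array([311., 157.])]
150 wwwwwwwwwwww............YYYYYYYYYYYYYYYYYYYYYYYYYYwwwww.YYYYYYYYYYYYYYYYYYYYYYYYY...................
160 wwwwwwwwwwww..YYYYYYYYYYYYYYYYYYYYYYYYYYYYYY.wwwwwwwwwwwwwwwwYYYYYYYYYYYYYYYYYYYYYYYYYYYYYY.........
170 wwwwwwww.YYYYYYYYYYYYYYYYYYYYYYYYYYYYYYYYYYYwwwwwwwwwwwwwwwww.YYYYYYYYYYYYYYYYYYYYYYYYYYYYYYYYYY....
180 wwwwwwYYYYYYYYYYYYYYYYYYYYYYYYYYYYYYYY.......wwwwwwwwwwwwwwww......YYYYYYYYYYYYYYYYYYYYYYYYYYYYYY
[... 458 characters left out ...]
w.YYYYYYYYYYYYYwwwwwwwwwwwwwww.YYYYYYYYYYY...wwwwwwwwwwwwwww.wwwwwwwww
240 wwwwwwwwwwwwwwwwwwwwwwwwwwwwwwwwwwwwwwwwwwwwwwwwwwwwwwwwwwwwwwwwwwwwwwwwwwwwww.wwwwwwwwwwwwwwwwww.ww
250 .wwwww.www...wwwwwwwwwwwwwwwwwwwwwwwwwwwwwwwwwwwwwwwwwwwwwww.wwwwwwwwwwwwwwwwwwwwwwwwwwwwwwwwwwwwwww
260 wwwww.........YYYY.....wwwwwwwwwwwwwwwwwwwwwwwwwww......wwwwwwwwwwwwwwwwwwwwwwwwwwwwwwwwwwwwwwwwwwww
270 YYYYYYYYYYYYYY.wwwww...Y..wwwwwwwwwwwwwwwwwwwwwwwwwwwwwwwwwwwwwwwwwwwwwwwwwwwwwwwwwwwwwwwwwwwwwwww..
280 YYYYYY..Y.YYYYYYYYYYYYw..Ywwwwwwwwwwwwwwwww.wwwwwwwwwwwwwwwwwwwwwwwwwwwwwwwwwwwwwwwwwwwwwwwwwwwwww..
290 .........................Ywwwwwwwwwwwwwwwwwwwwwwwwwwwwwwwwwwwwwwwwwwwww.wwww.wwwwwwwwww.............
```

The pail hangs on the hook: tube centred at px (313,205) and lid centred at (311,190), both where expected. Retreat, let it settle, then check stillness and the other items.

Call:
jog_arm([
  [[-0.02,-0.03,-0.03],0,0.04],
  [[-0.04,-0.06,-0.06],0,0.04],
  [[-0.06,-0.09,-0.06],0,0.04],
  [[-0.09,-0.13,-0.06],0,0.04],
  [[-0.11,-0.17,-0.06],0,0.04],
  [[-0.11,-0.2,-0.06],0,0.04],
  [[-0.11,-0.2,-0.06],0,0.04],
  [[-0.11,-0.2,-0.06],0,0.04],
  [[-0.11,-0.2,-0.06],0,0.04],
  [[-0.11,-0.2,-0.06],0,0.04],
  [[-0.11,-0.2,-0.06],0,0.04],
  [[-0.11,-0.2,-0.06],0,0.04],
])

```text
time: 30.75
ee_pos: [0.4207, 0.0992, 0.3968]
eef_rot: [0.472, 0.882, 0.0, -0.001]
ft_force: [0.1, 0.0, 0.1]
width: 0.0402
grip_force: 0.0
```

Call:
jog_arm([
  [[0,0,0],0,0.04],
  [[0,0,0],0,0.04],
  [[0,0,0],0,0.04],
  [[0,0,0],0,0.04],
  [[0,0,0],0,0.04],
  [[0,0,0],0,0.04],
  [[0,0,0],0,0.04],
  [[0,0,0],0,0.04],
  [[0,0,0],0,0.04],
  [[0,0,0],0,0.04],
  [[0,0,0],0,0.04],
  [[0,0,0],0,0.04],
])

```text
time: 31.95
ee_pos: [0.4205, 0.0988, 0.397]
eef_rot: [0.473, 0.881, -0.0, 0.0]
ft_force: [-0.8, 0.7, -0.3]
width: 0.0398
grip_force: 0.0
```

```bash
cat > chk.py <<'E'
from h import *
def lids(n):
    c=r.camera(n);m=yellow(c);cs,_=cv2.findContours(m,cv2.RETR_EXTERNAL,cv2.CHAIN_APPROX_NONE)
    return c,[(cv2.contourArea(k),cv2.boundingRect(k)) for k in cs if cv2.contourArea(k)>15 and cv2.boundingRect(k)[1]>180]
S=[]
for i in range(8):
    c,l=lids('scene');S.append(c['img'].astype(int)); 
    if i in(0,7): print('scene',l,r.read_state()['time'])
x=proj(c,(.511,.319,.1)).astype(int);print('pail px',x)
for i in range(1,8): print(int((abs(S[i]-S[0]).max(2)[x[1]-45:x[1]+50,x[0]-35:x[0]+35]>40).sum()),end=' ')
c,l=lids('top');print('\ntop',l);cv2.imwrite('pics/topEnd.png',c['img'][:,:,::-1])
a=cv2.imread('pics/top0.png').astype(int);d=(abs(a-c['img'][:,:,::-1]).max(2)>45).astype(np.uint8)
n,_,st,_=cv2.connectedComponentsWithStats(d[180:320])
print([list(s) for s in st[1:] if s[4]>12])
for nm,p in dict(A=(.531,.167,.16),C=(.4485,-.4042,.16),B=(.511,.319,.143)).items():print(nm,proj(c,p).round(1))
E
python3 chk.py
```

```text
scene [(53.5, (170, 295, 25, 7)), (33.5, (231, 289, 25, 10)), (444.5, (224, 265, 33, 20)), (379.0, (166, 263, 34, 22)), (82.5, (190, 227, 16, 12)), (108.5, (196, 182, 14, 16))] 32.0
scene [(54.0, (170, 292, 28, 10)), (33.5, (231, 289, 25, 10)), (444.5, (224, 265, 33, 20)), (378.0, (166, 263, 34, 22)), (16.5, (198, 239, 9, 6)), (81.0, (190, 227, 16, 12)), (107.5, (196, 182, 14, 16))] 32.35
pail px [184 285]
0 1 0 1 0 1 0 
top [(70.0, (451, 268, 7, 23)), (368.0, (425, 264, 23, 30)), (350.0, (164, 234, 27, 28)), (28.0, (170, 230, 15, 7))]
[[np.int32(256), np.int32(27), np.int32(17), np.int32(35), np.int32(250)], [np.int32(156), np.int32(37), np.int32(125), np.int32(103), np.int32(6027)], [np.int32(385), np.int32(36), np.int32(32), np.int32(36), np.int32(881)], [np.int32(257), np.int32(56), np.int32(2), np.int32(10), np.int32(13)], [np.int32(374), np.int32(64), np.int32(29), np.int32(20), np.int32(111)], [np.int32(440), np.int32(70), np.int32(4), np.int32(6), np.int32(18)], [np.int32(276), np.int32(73), np.int32(48), np.int32(63), np.int32(1882)], [np.int32(411), np.int32(75), np.int32(32), np.int32(6), np.int32(69)], [np.int32(221), np.int32(79), np.int32(9), np.int32(5), np.int32(18)], [np.int32(409), np.int32(79), np.int32(4), np.int32(25), np.int32(45)], [np.int32(426), np.int32(81), np.int32(33), np.int32(35), np.int32(327)], [np.int32(422), np.int32(91), np.int32(6), np.int32(10), np.int32(19)], [np.int32(414), np.int32(102), np.int32(13), np.int32(7), np.int32(29)], [np.int32(473), np.int32(120), np.int32(69), np.int32(20), np.int32(747)]]
A [233.5 237.4]
C [448.  273.7]
B [177.3 244.3]
```

Call:
jog_arm([
  [[-0.03,0,-0.02],0,0.04],
  [[-0.07,0,-0.02],0,0.04],
  [[-0.11,0,-0.02],0,0.04],
  [[-0.15,0,-0.02],0,0.04],
  [[-0.15,0,-0.02],0,0.04],
  [[-0.15,0,-0.02],0,0.04],
  [[-0.15,0,-0.02],0,0.04],
])

```text
time: 33.1
ee_pos: [0.5032, -0.0251, 0.4172]
eef_rot: [0.472, 0.882, 0.0, 0.0]
ft_force: [-0.2, -0.2, -0.3]
width: 0.0401
grip_force: 0.0
```

```bash
python3 - <<'E'
from h import *
def L(img):
    h=cv2.cvtColor(img,cv2.COLOR_BGR2HSV);m=cv2.inRange(h,(20,140,120),(35,255,255));return m
for n,R_ in(('top',dict(A=(215,262,215,262),C=(420,465,255,300))),('scene',dict(A=(215,265,255,300)))):
    a=cv2.imread(f'pics/{n}0.png');b=r.camera(n)['img'][:,:,::-1].copy()
    for k,(x0,x1,y0,y1) in R_.items():
        for im in(a,b):
            p=cv2.findNonZero(L(im)[y0:y1,x0:x1]);print(n,k,cv2.boundingRect(p),len(p))
    d=(abs(a.astype(int)-b).max(2)>45).astype(np.uint8)
    if n=='scene': print([list(map(int,s)) for s in cv2.connectedComponentsWithStats(d)[2][1:] if s[4]>15 and s[0]<330])
E
```

```text
top A (8, 12, 30, 31) 638
top A (7, 16, 29, 31) 504
top C (5, 7, 33, 30) 655
top C (5, 9, 33, 30) 507
scene A (8, 6, 34, 36) 444
scene A (9, 8, 33, 36) 474
[[283, 0, 19, 13, 148], [308, 0, 61, 16, 343], [321, 0, 23, 4, 52], [287, 28, 7, 13, 40], [270, 42, 85, 109, 3943], [185, 238, 8, 11, 32], [165, 242, 16, 12, 53], [225, 244, 27, 4, 76], [253, 244, 6, 24, 41], [163, 259, 43, 52, 1307], [219, 261, 41, 53, 830], [318, 266, 61, 46, 837]]
```

```bash
python3 - <<'E'
from h import *
c=r.camera('top');b=c['img'][:,:,::-1];a=cv2.imread('pics/top0.png')
def show(im,x0,x1,y0,y1):
    h=cv2.cvtColor(np.ascontiguousarray(im),cv2.COLOR_BGR2HSV);out=[]
    for v in range(y0,y1):
        out.append(''.join('Y' if (18<p[0]<36 and p[1]>130) else('#' if p[2]<70 else ('w' if p[2]>190 else '.')) for p in h[v,x0:x1]))
    return out
for box in((214,262,218,284),(408,464,255,300)):
    for v,(p,q) in enumerate(zip(show(a,*box),show(b,*box))): print(box[2]+v,p,' ',q)
E
```

```text
218 wwwwwwwwwwwwwwwwwwwwwwwwwwwwwwwwwwwwwwwwwwwwwwww   wwwwwwwwwwwwwwwwwwwwwwwwwwwwwwwwwwwwwwwwwwwwwwww
219 wwwwwwwwwwwwwwwwwwwwwwwwwwwwwwwwwwwwwwwwwwwwwwww   wwwwwwwwwwwwwwwwwwwwwwwwwwwwwwwwwwwwwwwwwwwwwwww
220 wwwwwwwwwwwwwwwwwwwwwwwwwwwwwwwwwwwwwwwwwwwwwwww   wwwwwwwwwwwwwwwwwwwwwwwwwwwwwwwwwwwwwwwwwwwwwwww
221 wwwwwwwwwwwwwwwwwwwwwwwwwwwwwwwwwwwwwwwwwwwwwwww   wwwwwwwwwwwwwwwwwwwwwwwwwwwwwwwwwwwwwwwwwwwwwwww
222 wwwwwwwwwwwwwwwwwwwwwwwwwwwwwwwwwwwwwwwwwwwwwwww   wwwwwwwwwwwwwwwwwwwwwwwwwwwwwwwwwwwwwwwwwwwwwwww
223 wwwwwwwwwwwwwwwwwwwwwwwwwww.......wwwwwwwwwwwwww   wwwwwwwwwwwwwwwwwwwwwwwwwwwwwwwwwwwwwwwwwwwwwwww
224 wwwwwwwwwwwwwwwwwwwwwwwww.............wwwwwwwwww   wwwwwwwwwwwwwwwwwwwwwww...wwwwwwwwwwwwwwwwwwwwww
225 wwwwwwwwwwwwwwwwwwwwwww................wwwwwwwww   wwwwwwwwwwwwwwwwww...........wwwwwwwwwwwwwwwwwww
226 wwwwwwwwwwwwwwwwwwwwww...................wwwwwww   wwwwwwwwwwwwwwwww...ww.........wwwwwwwwwwwwwwwww
227 wwwwwwwwwwwwwwwwwwwwwYYYYYY...............wwwwww   wwwwwwwwwwwwwwwww..wwww.............wwwwwwwwwwww
228 wwwwwwwwwwwwwwwwwwYYYYYYYYYYYY............wwwwww   wwwww
[... 10463 characters left out ...]
wwwwwwwwwwwwwwwwwwwwwwwwwwwwwwwwwwwwwwwww   wwwwwwwwwwwwwwwwwwwwwwwwwwwwwww.ww......wwwwwwwwwwwwwwww
295 wwwwwwwwwwwwwwwwwwwwwwwwwwwwwwwwwwwwwwwwwwwwwwwwwwwwwwww   wwwwwwwwwwwwwwwwwwwwwwwwwwwwwwww......wwwwwwwwwwwwwwwwww
296 wwwwwwwwwwwwwwwwwwwwwwwwwwwwwwwwwwwwwwwwwwwwwwwwwwwwwwww   wwwwwwwwwwwwwwwwwwwwwwwwwwwwwwwwwwwwwwwwwwwwwwwwwwwwwwww
297 wwwwwwwwwwwwwwwwwwwwwwwwwwwwwwwwwwwwwwwwwwwwwwwwwwwwwwww   wwwwwwwwwwwwwwwwwwwwwwwwwwwwwwwwwwwwwwwwwwwwwwwwwwwwwwww
298 wwwwwwwwwwwwwwwwwwwwwwwwwwwwwwwwwwwwwwwwwwwwwwwwwwwwwwww   wwwwwwwwwwwwwwwwwwwwwwwwwwwwwwwwwwwwwwwwwwwwwwwwwwwwwwww
299 wwwwwwwwwwwwwwwwwwwwwwwwwwwwwwwwwwwwwwwwwwwwwwwwwwwwwwww   wwwwwwwwwwwwwwwwwwwwwwwwwwwwwwwwwwwwwwwwwwwwwwwwwwwwwwww
```

Pail A was set back about 12 mm off: its lid moved from px (237.2,242) to about (235.6,246). C moved only ~5 mm. I'll put A back: regrip its bail, lift a little, shift 12 mm along its +x, and set it down.

```bash
python3 -c "
from h import *
go(.531,.168,.26,-23.1)"
```

```text
t 33.25 shift [0.1455 0.1302 0.1573] turn 0.9906 F [ 0.78 -0.78 -0.45] w 0.0398 ee [ 0.5031 -0.0252  0.4175] yaw 33.66
```

Call:
jog_arm([
  [[0.025,0.022,0],0.15,0.04],
  [[0.05,0.045,0],0.3,0.04],
  [[0.075,0.067,0],0.45,0.04],
  [[0.1,0.09,0],0.6,0.04],
  [[0.125,0.112,0],0.75,0.04],
  [[0.1455,0.13,0.03],0.9,0.04],
  [[0.1455,0.13,0.07],0.9906,0.04],
  [[0.1455,0.13,0.11],0.9906,0.04],
  [[0.1455,0.13,0.157],0.9906,0.04],
  [[0.1455,0.13,0.157],0.9906,0.04],
  [[0.1455,0.13,0.157],0.9906,0.04],
])

```text
time: 34.35
ee_pos: [0.5312, 0.1672, 0.2614]
eef_rot: [0.835, 0.551, 0.0, 0.0]
ft_force: [-0.8, 0.5, 1.2]
width: 0.0402
grip_force: 0.0
```

```bash
python3 - <<'E'
from h import *
go(.531,.168,.1625,-23.1)
w=r.camera('wrist');L=proj(w,(.531,.168,.16));print(L)
h=cv2.cvtColor(w['img'],cv2.COLOR_RGB2HSV);u=int(L[0])
for v in range(150,290,12): print(v,''.join('Y' if (18<p[0]<36 and p[1]>130) else ('w' if p[2]>110 and p[1]<60 else '.') for p in h[v,u-80:u+80:2]))
print(u-80)
E
```

```text
t 34.35 shift [ 0.0006 -0.0005  0.0989] turn -0.001 F [-0.8   0.51  1.22] w 0.0402 ee [0.5312 0.1672 0.2614] yaw -23.15
[314.91082742 246.63095869]
150 wwwwwwwwwwwwwwwwwwwwwwwwwwwwwwwwwwwwwwwwwwwwwwwwwwwwwwwwwwwwwwwwwwwwwwwwwwwwwwww
162 wwwwwwwwwwwwwwwwwwwwwwwwwwwwwwwwwwwwwwwwwww..ww.wwww.wwwww.www..wwww.wwwww.wwwww
174 wwwwwwwwwwwwwwwwwwwwwwwwww.YYYYYYYYYYYYw..YYYY...ww..wwwwwww..w.wwwwwwwwww..ww.w
186 wwwwwwwwwwwwwwwwwwYYYYYYYYYYYYYYYYYYYYYYw..YYYYYYYYYYY.w.www..wwww.w.wwwwww.www.
198 wwwwwwwwwwwwwYYYYYYYYYYYYYYYYYYYYYYYY..wwwwwww.YYYYYYYYYYY..www.wwwww.wwwwwwwwww
210 wwwwwwwwwwwYYYYYYYYYYYYYYYYYYYYYYYYYY..wwwwwww.YYYYYYYYYYYYYYwwww.wwww.wwwwwwwww
222 wwwwwwYYYYYYYYYYYYYYYYYYYYYY...........wwwwww..YYYYYYYYYYYYYYwww.www.ww.ww.www.w
234 wwwwwwwwwwwwYYYYYYYYYYYYYYYYYYYYYYYYY..wwwwww.YYYYYYYYYYYYYYwwwww.wwwwwwwwwwwwww
246 wwwwwwwwwwwwwwwYYYYYYYYYYYYYYYYYYYYYY..wwwwww..YYYYYYYYYYwwwwwwwwwwwwwwwwwwwwwww
258 wwwwwwwwwwwwwwwwwwwwYYYYYYYYYYYYYYYYYY.wwwwww.YYYYY.wwwwwwwwwwwwwwwwwwwwwwwwwwww
270 wwwww.wwwwwwwwwwwwwwwwwwwwwwwwwwwwww...wwwwww.wwwwwwwwwwwwwwwwwwwww.............
282 wwwwww........wwwwwwwwwwwwwwwwwwwwwww.wwwwwww.wwwwwwwwwwwwwwwww.................
234
```

Call:
jog_arm([
  [[0,0,0.045],0,0.036],
  [[0,0,0.085],0,0.036],
  [[0,0,0.099],0,0.036],
  [[0,0,0.099],0,0.036],
  [[0,0,0.099],0,0],
  [[0,0,0.099],0,0],
  [[0,0,0.099],0,0],
  [[0,0,0.099],0,0],
], squeeze=40)

```text
time: 35.2
ee_pos: [0.5318, 0.1671, 0.162]
eef_rot: [0.835, 0.551, 0.001, 0.0]
ft_force: [-0.6, -0.0, -0.1]
width: 0.0116
grip_force: 1.3
```

Call:
jog_arm([
  [[0,0,-0.005],0,0],
  [[0,0,-0.01],0,0],
  [[0,0,-0.012],0,0],
  [[0,0.004,-0.012],0,0],
  [[0,0.008,-0.012],0,0],
  [[0,0.012,-0.012],0,0],
  [[0,0.012,-0.012],0,0],
  [[0,0.012,-0.012],0,0],
])

```text
time: 36.0
ee_pos: [0.5423, 0.1622, 0.1728]
eef_rot: [0.835, 0.551, -0.0, -0.0]
ft_force: [0.1, 0.2, -2.3]
width: 0.0106
grip_force: 39.9
```

```bash
python3 - <<'E'
from h import *
go(.531,.168,.16)
w=r.camera('wrist');m=yellow(w);ys,xs=np.nonzero(m[100:330,200:430]);print('lid px',xs.min()+200,xs.max()+200,ys.min()+100)
for z in(.092,.1):
    P=np.array([proj(w,(.531+.043*np.cos(a),.167+.043*np.sin(a),z)) for a in np.linspace(0,6.28,80)]);print('target',P.min(0),P.max(0))
E
```

```text
t 36.0 shift [ 0.0009 -0.0127  0.0128] turn 0 F [ 0.14  0.24 -2.34] w 0.0106 ee [0.5423 0.1622 0.1728] yaw -23.19
lid px 222 325 191
target [226.70286608 188.71672963] [365.17777489 319.78711584]
target [223.69041687 190.9077088 ] [366.83537243 325.94242371]
```

Call:
jog_arm([
  [[0,0,0.005],0,0],
  [[0,0,0.009],0,0],
  [[0,0,0.0115],0,0],
  [[0,0,0.0115],0,0],
  [[0,0,0.0115],0,0.036],
  [[0,0,0.0115],0,0.036],
  [[0,0,0.0115],0,0.036],
  [[0,0,-0.03],0,0.036],
  [[0,0,-0.08],0,0.036],
  [[0,0,-0.13],0,0.036],
  [[0,0,-0.16],0,0.036],
  [[0,0,-0.16],0,0.036],
])

```text
time: 37.25
ee_pos: [0.5435, 0.1633, 0.3374]
eef_rot: [0.835, 0.551, 0.003, 0.001]
ft_force: [-0.1, 0.9, -1.2]
width: 0.0363
grip_force: 0.0
```

Call:
jog_arm([
  [[-0.03,0,0],0,0.04],
  [[-0.07,0,0],0,0.04],
  [[-0.11,0,0],0,0.04],
  [[-0.15,-0.03,0],0,0.04],
  [[-0.18,-0.06,0],0,0.04],
  [[-0.2,-0.1,0],0,0.04],
  [[-0.2,-0.1,0],0,0.04],
  [[-0.2,-0.1,0],0,0.04],
  [[-0.2,-0.1,0],0,0.04],
])

```text
time: 38.15
ee_pos: [0.3721, 0.0178, 0.3326]
eef_rot: [0.835, 0.551, -0.0, -0.0]
ft_force: [0.3, 0.1, -0.7]
width: 0.04
grip_force: 0.0
```

```bash
python3 - <<'E'
from h import *
c=r.camera('top');b=c['img'][:,:,::-1]
h=cv2.cvtColor(np.ascontiguousarray(b),cv2.COLOR_BGR2HSV)
for v in range(222,262): print(v,''.join('Y' if (18<p[0]<36 and p[1]>130) else('#' if p[2]<70 else ('w' if p[2]>190 else '.')) for p in h[v,214:262]))
print(r.read_state()['ee_pos'])
E
```

```text
222 wwwwwwwwwwwwwwwwwwww..ww................wwwwwwww
223 wwwwwwwwwwwwwwwwwww...ww................wwwwwwww
224 wwwwwwwwwwwwwwwwwww..ww...................wwwwww
225 wwwwwwwwwwwwwwwwww.....wYYYY................wwww
226 wwwwwwwwwwwwwwwwww...YYYYYYYYYYY............wwww
227 wwwwwww...ww..www..YYYYYYYYYYYYYY............www
228 wwwwww...wwwww.wwYYYYYYYYYYYYYYYYYY..........www
229 wwwwwww..wwwwwww..YYYYYYYYYYYYYYYYYY...........w
230 wwwwwwww..wwwwwwww..YYYYYYYYYYYYYYYYY...........
231 wwwwwwww...wwwwwwwwww..YYYYYYYYYYYYYYY..........
232 wwwwwwwww....wwwwwwwwww.wYYYYYYYYYYYYY..........
233 wwwwwwwww..wYYwwwwwwwwwww..YYYYYYYYYYY.........w
234 wwwwwwwwwwwwYYYYwwwwwwwwwww..YYYYYYYYYY.......ww
235 wwwwwwwwwwwYYYYYYYwwwwwwwwwww.wYYYYYYYY........w
236 wwwwwwwwwwwYYYYYYYYYYwwwwwwwwww.wYYYYYY.......ww
237 wwwwwwwwwwwYYYYYYYYYYY..
[... 631 characters left out ...]
YYYYYYYYYYYYYYYYYY....wwwwwww
250 wwwwwwwwwwwwwwYYYYYYYYYYYYYYYYYYYYYY....wwwwwwww
251 wwwwwwwwwwwwwwwwYYYYYYYYYYYYYYYYYYY....wwwwwwwww
252 wwwwwwwwwwwwwwwwwYYYYYYYYYYYYYYYYY.....wwwwwwwww
253 wwwwwwwwwwwwwwwwwYYYYYYYYYYYYYYY.............www
254 wwwwwwwwwwwwwwwwwYYYYYYYYYYYYY..........#......w
255 wwwwwwwwwwwwwwwwwYYw.w..Y.......................
256 wwwwwwwwwwwwwwwwwwYwwwwwww.......w..............
257 wwwwwwwwwwwwwwwwww.wwwwwwwwwwwwwww..............
258 wwwwwwwwwwwwwwwwwwwwwwwwwwwwwwwwww..............
259 wwwwwwwwwwwwwwwwwwwwwwwwwwwwwwwww...............
260 wwwwwwwwwwwwwwwwwwwwwwwwwwwwwwwwww..............
261 wwwwwwwwwwwwwwwwwwwwwwwwwwwwwwwww...............
[0.37224788 0.01789559 0.3324927 ]
```

Pail A is now within about 5 mm of where it started (square at px 238.5,240 against 237.4,242). One last check that the hung pail is still before handing in.

```bash
python3 chk.py | head -5 && python3 -c "
from bench import r
print(r.close_job())"
```

```text
scene [(57.0, (170, 292, 28, 10)), (44.0, (231, 289, 22, 7)), (402.0, (224, 263, 33, 18)), (382.0, (166, 263, 34, 22)), (17.0, (198, 239, 9, 6)), (82.5, (190, 227, 16, 12)), (128.0, (196, 182, 14, 16))] 38.25
scene [(59.0, (170, 292, 28, 10)), (42.0, (228, 288, 25, 8)), (402.0, (224, 263, 33, 18)), (385.0, (166, 263, 34, 22)), (18.0, (198, 239, 9, 6)), (82.0, (190, 227, 16, 12)), (129.0, (196, 182, 14, 16))] 38.6
pail px [184 285]
0 0 0 0 0 0 0 
top [(69.0, (451, 268, 7, 23)), (368.0, (425, 264, 23, 30)), (413.5, (164, 235, 30, 27)), (311.5, (225, 233, 27, 23)), (29.0, (170, 230, 15, 7)), (122.0, (231, 225, 23, 17))]
the job is handed in; nothing more can be done
None
```

The job is handed in at about 39 s: all three pails were lifted by their bails, the full one (about 0.6 kg, middle of the three) hangs still on the stand's hook, and the two light ones stand, bails up, within about 6 mm of where they stood after I moved one back 12 mm.

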